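Prop open the pastry case

TASK

Open up the stall's pastry case for the morning: swing its lid up and right back until it leans on its own, then flip the red-tipped stay inside the case up until it stands against its stop, and finally bring the lid forward and lower it gently so that it rests propped half open on the stay. Do not let the lid drop, and leave the jam jar, the mug and the brush where they are.

Things in the scene. Friction and masses are not known exactly. Their poses are not given: they have to be found in the camera images.
- case: Fixed open pastry case, white-painted wood, 300 mm (its x) by 200 mm (its y) by 110 mm high, walls 8 mm, floor 8 mm. Origin: centre of its underside, on the table; z up. Its +y side carries the lid's hinge; the lid's free edge and handle are on the -y side; the stay is pivoted at the -x end. Four buns lie inside in a row along y = -55 mm, tops 44 mm (berries 48 mm) above the table; the lane along the stay, y = -15 to +90 mm, is otherwise empty.
- lid (a joint): Hinge of the lid, rad: 0 closed (lid flat on the case), positive as its free edge goes up and over towards the case's +y; it turns about the case's -x axis, from 0 to a stop at 1.78. Closed it is 300 mm by 200 mm, 14 mm thick, about 0.35 kg: a brown wooden frame round a clear pane. The hinge is damped but not stiff: left alone it falls shut below 1.57 and falls back against its stop above 1.57. Resting on the upright stay it reads about 1.01.
- lid_hinge (a point): Middle of the lid's hinge line, at case (0, 100, 110) mm; the line runs along the case's x. The lid's underside passes through it.
- lid_handle (a point): Centre of the grip bar of the lid's dark D-shaped handle: a round bar 12 mm thick, 110 mm long, parallel to the hinge, standing 40 mm (bar centre) off the lid's outer face, on posts at both ends. It is 185 mm from the hinge line along the lid (15 mm from the lid's free edge) and 54 mm off the lid's underside. Closed: at case (0, -85, 164) mm. The bar can turn between gripping fingers.
- stay (a joint): Pivot of the stay, rad: 0 folded down, positive as it swings up; it turns about the case's -y axis, in the upright plane at case y = +20 mm, up to its stop at 1.481. At 0 the stay points to the case's +x, 0.18 rad above level; at its stop it stands up, 0.09 rad past vertical, leaning to the case's -x. Light (50 g), with a slightly stiff pivot: it stays where it is left, and a push of about 1 N at the tip moves it.
- stay_tip (a point): Centre of the red ball, 24 mm in diameter, on the stay's free end, 160 mm from the pivot. The stay's rod is aluminium, 10 mm thick. Folded: at about case (42, 20, 84 to 95) mm, below the closed lid; upright: at case (-129, 20, 214) mm, where the -x end of the lid's frame comes to rest on it.
- stay_pivot (a point): Axis of the stay, at case (-115, 20, 55) mm, in a steel bracket on the inside of the -x end wall.
- jar: Amber jam jar with a red cap, 66 mm in diameter, 90 mm high; bystander. Origin: centre of its underside.
- mug: Blue mug, 80 mm in diameter, 90 mm high, handle on its +y; bystander. Origin: centre of its underside.
- brush: Pastry brush lying along its x; bystander. Origin: the underside of its middle.

How it is judged:
By the outcome, as a careful person would: the job done as asked, in the order asked, and still so for the second after the job is handed in, with the robot touching nothing.
It also fails if it takes over 72 s, if anything falls off the work surface, if the arm or the gripper's body presses on something with over 40 N, if the wrist force passes 120 N, or if a joint passes its speed limit or range.

ROBOT

A 6-joint arm with a two-finger parallel gripper is mounted at the origin on the work surface. World frame = base frame: x ahead of the robot, y to its left, z up, the work surface at z = 0. Lengths are in m, angles in degrees, forces in N, time in s.
With the tool pointing down it reaches from about 0.4 to 0.825 m from the base axis. Payload 7 kg.
Tool frame: the origin (TCP) lies on the centre line of the jaws, within the pads' length; the fingertips stand 8 mm ahead of it and the grasp point (between the pads) lies 11 mm behind it (r.tcp_to_tips is the distance from the TCP to the fingertips, in m); z points along the fingers, y is the direction in which the jaws open and shut (so a half turn about z gives the same grasp; the last joint's range is limited). The gripper opens to 88 mm and grips with 3 to 60 N. Pads are 19 mm wide; open, the fingers measure 130 mm over their backs; the gripper's body (78 mm by 193 mm) begins 47 mm behind the grasp point.
Start: joints at [-59.295, 20.546, 0.682, 0, -70.136, -16.507], TCP at [0.166, -0.654, 0.205] pointing down, gripper open.
Joint ranges: [-176.03, 176.03], [-82.01, 121.73], [-58.28, 71.71], [-173.87, 95.51], [-174.79, -0.11], [-173.66, 173.66]. Speed limits (degrees/s): [136.94, 136.94, 172.46, 180, 180, 180].

INTERFACE

Orientations are given as [roll, pitch, yaw] about the fixed x, y, z axes, in that order (R = Rz(yaw) Ry(pitch) Rx(roll)).
In Python, from plant import r gives the robot as it stands.
- The arm moves only by the tool drive_tool, never from a script. Its argument "plan" is text: rows parted by semicolons, each of 4 numbers parted by spaces: the shift along the tool's x, y, z in cm, then the turn about the tool's z in rad. A call has 1 to 8 rows; each row is the pose to reach, as a shift and turn from the pose commanded when the call began, along the tool's axes at that moment; what a row does not reach only later rows make up. A row lasts 1/8 s, in which the tool goes at most 62.5 mm and 10.7 degrees, less where a joint would pass 70% of its speed; a pose out of reach is approached as far as the arm can. A call with a gripper value outside its range is refused whole. "fingers" is the closure, from -1 (fully open) to 1 (shut), set as the call begins (left out, the last holds). The fingers move at their own pace and stop on an object; "squeeze" is the grip in N (left out, the last holds). Time passes only in rows, so rows that repeat a pose let the fingers close. It gives the time, the measured TCP pose, the force and the opening at its end, in the units of the state.
- r.get_state(): the state, without advancing time (a new reading comes with each control period).
- r.capture(name): name is "scene" or "top" or "wrist"; returns a dict with "frame" (384x512x3 uint8, red, green, blue), "fovy" (degrees; the focal length in pixels is half the picture's height over the tangent of half this angle, whatever the lens; pixels are square), "cx", "cy" (the principal point, pixels), "rvec" (rotation vector, rad) and "tvec" (3), from world to camera coordinates, as OpenCV has them. Camera axes: x right, y down, z forward; pixel columns grow to the right and rows downward; lengths in m; the calibration is good to about 2 mm. A picture is of the moment at which its call begins. There is no depth.
- r.close_job(): hands the job in, once; it reports no verdict.
The state is a dict: "time_s": time; "joints": joint angles; "qd": joint speeds; "joint_torque": joint torques, N m; "tcp_pos": TCP position; "eef_rot": TCP orientation; "contact_force": force on the tool from outside, world axes, zero at the start; "moment": the same for the moment, N m; "gripper_width": finger opening in m.
Only numpy, scipy, OpenCV 4.12 (cv2) and the standard library are available. Lean on these libraries where they do the work, as an engineer would, in place of code of your own. Each camera call takes 0.05 s, during which the arm holds its last target. There are 200 camera calls.

## Working session

There is one attempt and no reset: what is moved stays moved. The work goes in short steps, Python scripts to look and compute and a tool call to move; the robot and the scene stay as the last step left them, time stands still between calls to the robot, and variables do not carry over. Pictures are saved under pics/ and viewed, about 8 in all and at most 12, crops included, and the job is handed in when it is done.

Besides the shell and the picture viewer there is one more tool, called as name(argument=value, ...), one argument or row to a line, values as JSON. drive_tool: Moves the arm, as the interface text tells. Its arguments: {"type":"object","properties":{"plan":{"type":"string"},"fingers":{"type":"number"},"squeeze":{"type":"number"}},"required":["plan"]}

```bash
mkdir -p pics; ls; python3 - <<'E'
from plant import r
import cv2,numpy as np
s=r.get_state();print(s)
ims=[]
for n in("scene","top"):
    c=r.capture(n);f=c["frame"];cv2.imwrite(f"pics/{n}0.png",f[:,:,::-1])
    print(n,{k:v for k,v in c.items() if k!="frame"})
E
```

```text
pics
{'time_s': 0.0, 'joints': array([-5.92948984e+01,  2.05892313e+01,  6.34247578e-01, -1.94123868e-02,
       -7.01343645e+01, -1.65056485e+01]), 'qd': array([-0.04960457, -0.02836181, -0.03580153,  0.04644685, -0.03242528,
       -0.01165312]), 'joint_torque': array([ 8.83466837e-04, -5.82719493e+01,  2.93070316e+01,  6.99725166e+00,
        7.11611530e-03, -1.54100935e-04]), 'tcp_pos': array([ 0.16540747, -0.65389439,  0.2043534 ]), 'eef_rot': array([ 1.79909149e+02, -7.89002764e-03, -1.65807151e+02]), 'contact_force': array([0.6000932 , 0.1519047 , 0.37248497]), 'moment': array([-0.07114636,  0.0340527 , -0.01241554]), 'gripper_width': 0.08739662689920641}
scene {'fovy': 42.79018285202236, 'cx': 259.933491361757, 'cy': 190.36048741726606, 'rvec': array([ 1.67800678,  2.18797443, -0.59951472]), 'tvec': array([ 0.17009693, -0.39744819,  1.97743519])}
top {'fovy': 43.37939191101267, 'cx': 265.8007635390612, 'cy': 194.12318404294646, 'rvec': array([ 2.18568044, -2.14659411,  0.16383675]), 'tvec': array([-0.05045631,  0.57342359,  1.27519786])}
```

View pics/scene0.png

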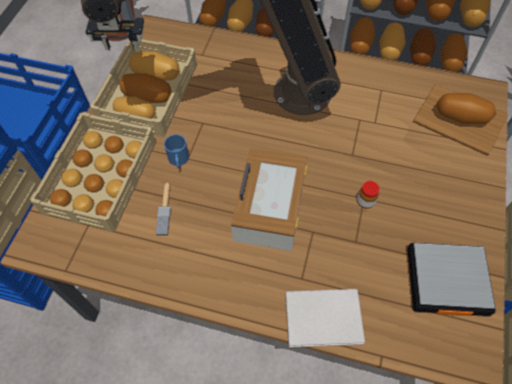

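View pics/top0.png

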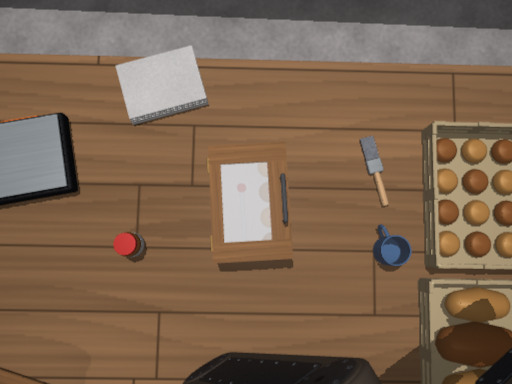

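The top view shows the closed case in the middle: handle on the right at (284,198), hinge on the left, faint red tip at (241,188), so case +x is up in the image. The jar is at (128,244), the mug at (392,250) and the brush at (374,170). I'll zoom in to get the case corners.

```bash
python3 - <<'E'
import cv2,numpy as np
a=cv2.imread("pics/top0.png")[135:275,195:305]
b=cv2.imread("pics/scene0.png")[140:255,225:315]
a=cv2.resize(a,None,fx=4,fy=4,interpolation=cv2.INTER_CUBIC)
b=cv2.resize(b,None,fx=4,fy=4,interpolation=cv2.INTER_CUBIC)
o=np.zeros((560,800,3),np.uint8);o[:560,:440]=a;o[:460,440:800]=b
cv2.imwrite("pics/crop.png",o)
E
```

```text
(no output)
```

View pics/crop.png

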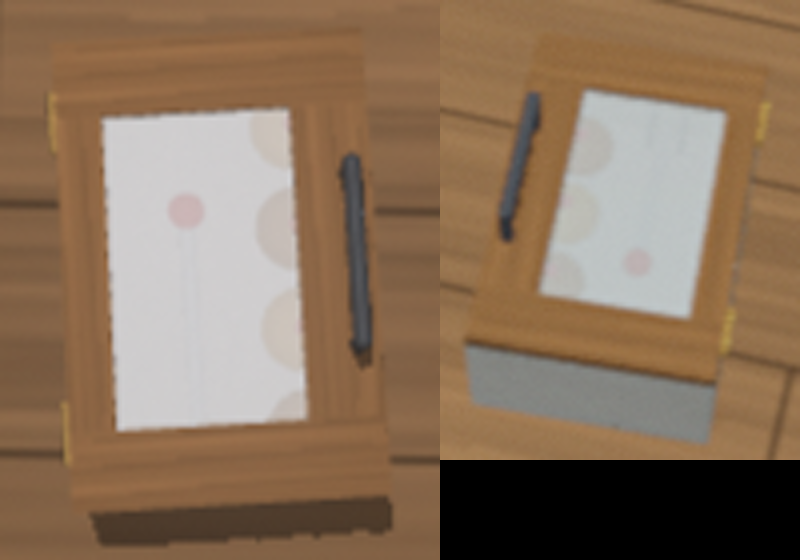

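The crop shows the lid corners, handle ends and red ball clearly in both views. I'll fit the case pose to them.

```bash
cat >h.py <<'E'
import cv2,numpy as np
from scipy.optimize import least_squares
from scipy.spatial.transform import Rotation as R
def proj(c,P):
    f=384/2/np.tan(np.radians(c["fovy"]/2));K=np.array([[f,0,c["cx"]],[0,f,c["cy"]],[0,0,1]])
    return cv2.projectPoints(np.array(P,float).reshape(-1,3),c["rvec"],c["tvec"],K,None)[0].reshape(-1,2)
def c2w(p,P):
    P=np.array(P,float).reshape(-1,3)/1000;c,s=np.cos(p[2]),np.sin(p[2])
    return np.c_[p[0]+c*P[:,0]-s*P[:,1],p[1]+s*P[:,0]+c*P[:,1],P[:,2]]
E
python3 - <<'E'
from h import *
from plant import r
T=r.capture("top");S=r.capture("scene")
top=np.array([[50,45],[362,30],[388,497],[72,510],[350,158],[362,348],[186,211]])/4+[195,135]-.375
tp=[[150,100,124],[150,-100,124],[-150,-100,124],[-150,100,124],[52,-85,170],[-52,-85,170],[42,20,98]]
sc=(np.array([[540,38],[767,67],[715,380],[467,340],[472,402],[707,442],[638,262]])-[440,0])/4+[225,140]-.375
sp=[[150,-100,124],[150,100,124],[-150,100,124],[-150,-100,124],[-150,-100,0],[-150,100,0],[42,20,90]]
f=lambda p:np.r_[proj(T,c2w(p,tp))-top,proj(S,c2w(p,sp))-sc].ravel()
best=min((least_squares(f,[.5,0,y],loss="soft_l1") for y in (0,1.57,3.14,-1.57)),key=lambda q:q.cost)
print(best.x,np.degrees(best.x[2]));print(best.fun.reshape(-1,2).round(1))
np.save("case.npy",best.x)
print("handle",c2w(best.x,[0,-85,164]),"tip",c2w(best.x,[42,20,90]),"hinge",c2w(best.x,[0,100,110]))
E
```

```text
[0.54396489 0.00311795 0.08604017] 4.929738415500566
[[ -0.5  -0. ]
 [ -0.8  -1.1]
 [  1.6  -0.7]
 [  0.5   1.7]
 [  0.3   1.8]
 [  0.4  -3.5]
 [ -0.4  -0.5]
 [-19.5  74.7]
 [-13.1  77.5]
 [ 12.4 -79.3]
 [ 16.8 -77.6]
 [ 16.3 -73.4]
 [ 11.7 -75.3]
 [ -0.9   0.1]]
handle [[ 0.55126928 -0.08156762  0.164     ]] tip [[0.58409084 0.0266532  0.09      ]] hinge [[0.53537149 0.10274804 0.11      ]]
```

```bash
python3 - <<'E'
from h import *
from plant import r
T=r.capture("top");S=r.capture("scene")
top=np.array([[50,45],[362,30],[388,497],[72,510],[350,158],[362,348],[186,211]])/4+[195,135]-.375
tp=[[150,100,124],[150,-100,124],[-150,-100,124],[-150,100,124],[52,-85,170],[-52,-85,170],[42,20,98]]
sc=(np.array([[540,38],[767,67],[715,380],[467,340],[472,402],[707,442],[638,262]])-[440,0])/4+[225,140]-.375
sp=[[-150,-100,124],[-150,100,124],[150,100,124],[150,-100,124],[150,-100,0],[150,100,0],[42,20,90]]
f=lambda p:np.r_[proj(T,c2w(p,tp))-top,proj(S,c2w(p,sp))-sc].ravel()
best=least_squares(f,[.54,0,.08],loss="soft_l1")
print(best.x,np.degrees(best.x[2]));print(best.fun.reshape(-1,2).round(1))
np.save("case.npy",best.x)
print("handle",c2w(best.x,[0,-85,164]),"tip",c2w(best.x,[42,20,90]),"hinge",c2w(best.x,[0,100,110]))
E
```

```text
[0.543885   0.00451483 0.07502943] 4.298869525413247
[[-0.5 -0.5]
 [-0.7 -0.7]
 [ 0.4 -0.2]
 [-0.8  1.3]
 [-0.1  2.2]
 [-0.4 -3.1]
 [-0.8 -0.6]
 [-0.6 -2.3]
 [ 0.3 -0.6]
 [-0.2 -0.4]
 [-1.2 -1.1]
 [-0.5 -0. ]
 [-0.3  0.2]
 [-0.6  0.2]]
handle [[ 0.55025652 -0.08024603  0.164     ]] tip [[0.58426766 0.02760685 0.09      ]] hinge [[0.5363891  0.10423349 0.11      ]]
```

Fit residuals are about 1 px: case at (0.544, 0.005), yaw 4.3°. The tool stays vertical, so I'll write a helper that converts world targets into tool-axis rows, then go above the handle.

```bash
cat >>h.py <<'E'
def rows(targets,dyaw=0.,n=None):
    """world TCP targets -> tool-axis rows (cm, rad) from the measured pose"""
    from plant import r
    s=r.get_state();M=R.from_euler("xyz",s["eef_rot"],degrees=True)
    for t in targets:
        d=M.inv().apply(np.array(t[:3])-s["tcp_pos"])*100
        yaw=s["eef_rot"][2] if len(t)<4 else t[3]
        dy=(yaw-s["eef_rot"][2]+180)%360-180
        print("%.2f %.2f %.2f %.3f;"%(*d,-np.radians(dy)),end=" ")
    print("\n",s["time_s"],s["tcp_pos"].round(4),s["eef_rot"].round(1),s["contact_force"].round(1),round(s["gripper_width"],4))
def bar(th):
    p=np.load("case.npy")
    y=100-185*np.cos(th)+54*np.sin(th); z=110+185*np.sin(th)+54*np.cos(th)
    return c2w(p,[0,y,z])[0]-[0,0,.011]
E
python3 - <<'E'
from h import *
h=bar(0);print(h)
print(R.from_euler("xyz",[180,0,-165.8],degrees=True).as_matrix().round(2))
Y=-180+4.3
rows([(.30,-.45,.27,Y),(h[0],h[1],.26,Y),(h[0],h[1],.2,Y),(*h,Y)])
E
```

```text
[ 0.55025652 -0.08024603  0.153     ]
[[-0.97 -0.25 -0.  ]
 [-0.25  0.97  0.  ]
 [ 0.    0.   -1.  ]]
-18.05 16.50 -6.50 0.173; -51.38 46.21 -5.48 0.173; -51.38 46.21 0.52 0.173; -51.38 46.21 5.22 0.173; 
 0.3 [ 0.1655 -0.6542  0.2049] [ 180.    -0.  -165.8] [-0.1 -0.2 -0. ] 0.0874
```

drive_tool(
  plan="-3 2.7 -2.5 0.05; -6.5 5.8 -5 0.1; -10.5 9.5 -6 0.173; -14.5 13 -6 0.173; -18.5 16.6 -6 0.173; -22.5 20.2 -6 0.173; -26.5 23.8 -6 0.173; -30.5 27.4 -6 0.173",
  fingers=-0.2,
  squeeze=20,
)

```text
time_s: 1.3
tcp_pos: [0.3947, -0.3124, 0.2656]
eef_rot: [-180.0, 0.0, -175.7]
contact_force: [1.0, -0.4, 0.2]
gripper_width: 0.0527
```

```bash
python3 - <<'E'
from h import *
h=bar(0);Y=-175.7
rows([(h[0],h[1],.24,Y),(*h,Y)])
E
```

```text
-17.24 21.98 2.56 -0.000; -17.24 21.99 11.26 -0.000; 
 1.3 [ 0.3947 -0.3124  0.2656] [-180.     0.  -175.7] [ 1.  -0.4  0.2] 0.0527
```

drive_tool(
  plan="-3.4 4.4 0 0; -6.9 8.8 0 0; -10.3 13.2 0 0; -13.8 17.6 0 0; -17.2 22 2 0; -17.2 22 4 0; -17.2 22 4 0; -17.2 22 4 0",
)

```text
time_s: 2.3
tcp_pos: [0.5493, -0.0822, 0.2262]
eef_rot: [-180.0, 0.1, -175.7]
contact_force: [0.4, 0.5, 0.7]
gripper_width: 0.0528
```

```bash
python3 - <<'E'
from h import *
from plant import r
h=bar(0);rows([(*h,-175.7)])
c=r.capture("wrist");cv2.imwrite("pics/w1.png",c["frame"][:,:,::-1])
print(proj(c,c2w(np.load("case.npy"),[[-50,-85,164],[50,-85,164]])))
E
```

```text
-0.10 0.19 7.32 -0.001; 
 2.3 [ 0.5493 -0.0822  0.2262] [-1.800e+02  1.000e-01 -1.757e+02] [0.4 0.5 0.7] 0.0528
[[263.24026284 139.31793947]
 [263.07535554 248.6393628 ]]
```

View pics/w1.png

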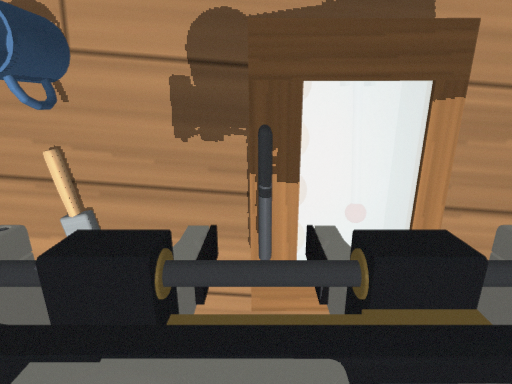

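The wrist view shows the bar vertical at column 265 (predicted 263), centred between the fingers, so the pose is confirmed. Descending and gripping.

drive_tool(
  plan="-0.1 0.2 2.5 0; -0.1 0.2 5 0; -0.1 0.2 7.2 0; -0.1 0.2 7.2 0",
)

```text
time_s: 2.85
tcp_pos: [0.5491, -0.0803, 0.1529]
eef_rot: [-180.0, -0.1, -175.8]
contact_force: [0.2, -0.9, -0.1]
gripper_width: 0.0523
```

drive_tool(
  plan="0 0 0 0; 0 0 0 0; 0 0 0 0; 0 0 0 0",
  fingers=1,
  squeeze=20,
)

```text
time_s: 3.35
tcp_pos: [0.5501, -0.0796, 0.1536]
eef_rot: [180.0, 0.0, -175.7]
contact_force: [-0.3, -0.2, 0.3]
gripper_width: 0.0184
```

```bash
python3 - <<'E'
from h import *
print(bar(0))
b0=bar(0)
from plant import r
off=r.get_state()["tcp_pos"]-b0
rows([bar(t)+off for t in np.linspace(0,.88,9)[1:]])
E
```

```text
[ 0.55025652 -0.08024603  0.153     ]
-0.00 0.70 -2.00 -0.000; -0.00 1.62 -3.91 -0.000; -0.00 2.75 -5.70 -0.000; -0.00 4.06 -7.37 -0.000; -0.00 5.55 -8.87 -0.000; -0.01 7.20 -10.21 -0.000; -0.01 8.98 -11.35 -0.000; -0.01 10.88 -12.30 -0.000; 
 3.35 [ 0.5501 -0.0796  0.1536] [ 180.     0.  -175.7] [-0.3 -0.2  0.3] 0.0184
```

Still closing (18 mm); hold a bit longer.

drive_tool(
  plan="0 0 0 0; 0 0 0 0; 0 0 0 0",
)

```text
time_s: 3.72
tcp_pos: [0.55, -0.0796, 0.1532]
eef_rot: [180.0, -0.0, -175.7]
contact_force: [0.2, -0.3, -0.3]
gripper_width: 0.0006
```

drive_tool(
  plan="0 0.2 -0.7 0; 0 0.7 -2 0; 0 1.1 -2.9 0; 0 1.6 -3.9 0",
)

```text
time_s: 4.22
tcp_pos: [0.5488, -0.0633, 0.1933]
eef_rot: [180.0, 0.0, -175.7]
contact_force: [-0.9, -0.0, -1.3]
gripper_width: 0.0004
```

The fingers closed to 0, so the bar was missed. I'll look again.

```bash
python3 - <<'E'
from h import *
from plant import r
rows([(*bar(0),-175.7)])
o=np.zeros((384,800,3),np.uint8)
c=r.capture("wrist");o[:,:512]=c["frame"]
for n,x0,y0 in(("scene",225,130),("top",190,130)):
    f=r.capture(n)["frame"]
    y=0 if n=="scene" else 192
    o[y:y+192,512:800]=cv2.resize(f[y0:y0+96,x0:x0+144] if n=="scene" else f[y0:y0+96,x0:x0+144],(288,192),interpolation=cv2.INTER_CUBIC)
cv2.imwrite("pics/w2.png",o[:,:,::-1])
E
```

```text
-0.01 -1.71 4.03 -0.000; 
 4.225 [ 0.5488 -0.0633  0.1933] [ 180.     0.  -175.7] [-0.9 -0.  -1.3] 0.0004
```

View pics/w2.png

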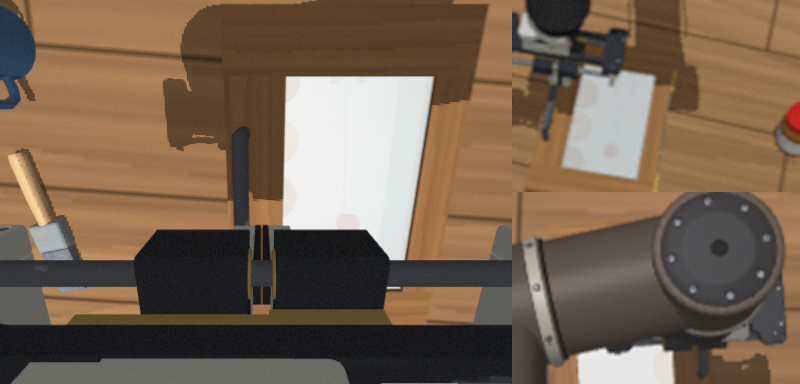

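The lid is still closed; the fingertips are next to the bar. I'll check the tool length and the projected geometry.

```bash
python3 - <<'E'
from h import *
from plant import r
print(r.tcp_to_tips)
c=r.capture("wrist");s=r.get_state()
p=np.load("case.npy")
Rc=cv2.Rodrigues(c["rvec"])[0];print("cam pos",-Rc.T@c["tvec"],"axis",Rc[2])
t=s["tcp_pos"];print("tip proj",proj(c,[t,t-[0,0,.008],t+[0,0,.011]]))
for z in(144,154,164): print(z,proj(c,c2w(p,[[-55,-85,z],[0,-85,z],[55,-85,z]])).round(0).tolist())
print("lidcorner",proj(c,c2w(p,[[-150,-100,124],[-150,100,124]])),"tip",proj(c,c2w(p,[[42,20,84],[42,20,95]])))
E
```

```text
0.008
cam pos [ 0.47149447 -0.06869727  0.37231125] axis [ 0.28882587  0.02137043 -0.9571431 ]
tip proj [[260.59706383 223.57436941]
 [260.63075594 218.99259989]
 [260.5461599  230.49676511]]
144 [[239.0, 133.0], [240.0, 201.0], [242.0, 260.0]]
154 [[238.0, 135.0], [240.0, 205.0], [241.0, 266.0]]
164 [[237.0, 136.0], [239.0, 209.0], [240.0, 272.0]]
lidcorner [[218.01621958   1.05762368]
 [486.67382883   1.17683883]] tip [[343.4829862  219.77816969]
 [346.36011618 223.89122666]]
```

drive_tool(
  plan="0 0 0 0; 0 0 0 0; 0 -0.8 0 0; 0 -1.7 0 0; 0 -1.7 0 0; 0 -1.7 0 0; 0 -1.7 2 0; 0 -1.7 4 0",
  fingers=-0.2,
)

```text
time_s: 5.42
tcp_pos: [0.5502, -0.0804, 0.152]
eef_rot: [180.0, 0.0, -175.7]
contact_force: [0.7, -0.4, 0.7]
gripper_width: 0.0525
```

```bash
python3 - <<'E'
from h import *
from plant import r
s=r.get_state();t=s["tcp_pos"];print(t,s["contact_force"])
p=np.load("case.npy")
c=r.capture("scene")
pts=np.r_[[t,t-[0,0,.008]],c2w(p,[[-55,-85,164],[55,-85,164]])]
q=proj(c,pts);print(q)
f=cv2.resize(c["frame"][130:230,200:310],None,fx=5,fy=5,interpolation=cv2.INTER_CUBIC)
for i,(u,v) in enumerate(q): cv2.circle(f,(int((u-200)*5+2),int((v-130)*5+2)),3,[(255,0,0),(255,255,0),(0,255,0),(0,255,0)][i],-1)
w=r.capture("wrist")["frame"][100:300,170:350]
o=np.zeros((500,800,3),np.uint8);o[:,:550]=f;o[:278,550:]=cv2.resize(w,(250,278))
cv2.imwrite("pics/s3.png",o[:,:,::-1])
E
```

```text
[ 0.55018587 -0.08042682  0.15203809] [ 0.68547159 -0.3904829   0.7429288 ]
[[244.1996628  179.60559967]
 [244.27378389 180.90128967]
 [247.54401478 163.67865162]
 [240.60646668 192.17170553]]
```

View pics/s3.png

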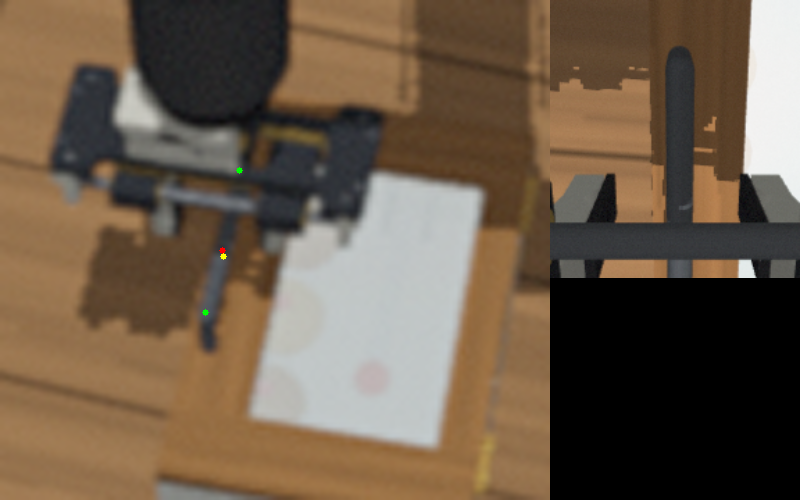

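The scene view shows the inner fingertips at about (165,232) and (270,248). That is roughly 3 px (about 20 mm) higher than the nominal tip projection at (223,257). So the tips are really above the bar, which explains the miss. I'll go down in small steps, watching the force.

drive_tool(
  plan="0 0 0.5 0; 0 0 1 0; 0 0 1.5 0; 0 0 1.5 0",
)

```text
time_s: 6.02
tcp_pos: [0.5498, -0.0806, 0.137]
eef_rot: [180.0, -0.0, -175.7]
contact_force: [-0.6, 0.5, 1.2]
gripper_width: 0.0525
```

drive_tool(
  plan="0 0 0.3 0; 0 0 0.6 0; 0 0 1 0; 0 0 1 0",
)

```text
time_s: 6.52
tcp_pos: [0.5497, -0.0806, 0.1268]
eef_rot: [180.0, -0.0, -175.7]
contact_force: [0.1, -0.3, -0.6]
gripper_width: 0.0527
```

Nominal tips are at 0.119, below the lid top at 0.124, with no contact. That confirms the tips sit higher than stated. Closing here.

drive_tool(
  plan="0 0 0 0; 0 0 0 0; 0 0 0 0; 0 0 0 0; 0 0 0 0; 0 0 0 0",
  fingers=1,
  squeeze=20,
)

```text
time_s: 7.28
tcp_pos: [0.55, -0.0794, 0.1272]
eef_rot: [179.9, 0.0, -175.7]
contact_force: [-1.4, 6.6, 2.4]
gripper_width: 0.0113
```

Gripped at 11.3 mm. Follow the arc, relative to this pose.

drive_tool(
  plan="0 0.15 -0.5 0; 0 0.5 -1.4 0; 0 0.9 -2.5 0; 0 1.6 -3.9 0; 0 2.2 -4.9 0; 0 2.75 -5.7 0",
)

```text
time_s: 8.02
tcp_pos: [0.5479, -0.0528, 0.1848]
eef_rot: [180.0, 0.0, -175.7]
contact_force: [1.9, 3.2, -5.7]
gripper_width: 0.0116
```

```bash
python3 - <<'E'
from h import *
from plant import r
t=r.get_state()["tcp_pos"];o=[.55,-.0795,.1272]-bar(0)
e=[np.linalg.norm(bar(a)+o-t) for a in np.linspace(0,1,101)];a=np.argmin(e)/100;print(a,min(e))
b=t-(bar(a))
rows([bar(q)+b for q in np.linspace(a,a+.9,9)[1:]])
E
```

```text
0.33 0.0008905811873702324
-0.00 1.35 -1.70 -0.000; -0.00 2.87 -3.23 -0.000; -0.00 4.57 -4.59 -0.000; 0.00 6.40 -5.75 -0.000; 0.00 8.35 -6.69 -0.000; 0.00 10.39 -7.41 -0.000; 0.00 12.51 -7.89 -0.000; 0.00 14.66 -8.14 -0.000; 
 8.025 [ 0.5479 -0.0528  0.1848] [ 180.     0.  -175.7] [ 1.9  3.2 -5.7] 0.0116
```

Lid lifting (6 N down on the tool). Continue.

drive_tool(
  plan="0 1.35 -1.7 0; 0 2.87 -3.23 0; 0 4.57 -4.59 0; 0 6.4 -5.75 0; 0 8.35 -6.69 0; 0 10.39 -7.41 0; 0 12.51 -7.89 0; 0 14.66 -8.14 0",
)

```text
time_s: 9.02
tcp_pos: [0.5372, 0.0937, 0.268]
eef_rot: [-180.0, 0.1, -175.7]
contact_force: [2.2, -2.1, 2.4]
gripper_width: 0.0114
```

```bash
python3 - <<'E'
from h import *
from plant import r
t=r.get_state()["tcp_pos"];o=[.549,-.0795,.1272]-bar(0)
e=[np.linalg.norm(bar(a)+o-t) for a in np.linspace(0,1.8,181)];a=np.argmin(e)/100;print(a,min(e))
b=t-(bar(a))
rows([bar(q)+b for q in np.linspace(a,1.77,7)[1:]])
E
```

```text
1.23 0.0026901021236854926
-0.00 1.73 -0.02 -0.000; 0.00 3.46 0.11 -0.000; 0.00 5.17 0.40 -0.000; 0.00 6.85 0.84 -0.000; 0.00 8.48 1.44 -0.000; 0.00 10.05 2.17 -0.000; 
 9.025 [0.5372 0.0937 0.268 ] [-1.800e+02  1.000e-01 -1.757e+02] [ 2.2 -2.1  2.4] 0.0114
```

drive_tool(
  plan="0 1.73 0 0; 0 3.46 0.11 0; 0 5.17 0.4 0; 0 6.85 0.84 0; 0 8 1.25 0; 0 8.8 1.57 0; 0 9.4 1.87 0; 0 9.8 2.05 0",
)

```text
time_s: 10.02
tcp_pos: [0.5298, 0.1913, 0.245]
eef_rot: [180.0, 0.0, -175.7]
contact_force: [1.1, 0.5, 3.2]
gripper_width: 0.0111
```

drive_tool(
  plan="0 0.15 0.07 0; 0 0.3 0.15 0; 0 0.3 0.15 0",
)

```text
time_s: 10.4
tcp_pos: [0.5296, 0.1938, 0.2437]
eef_rot: [180.0, 0.0, -175.7]
contact_force: [1.0, 1.5, 3.4]
gripper_width: 0.0106
```

Near the stop. Release with a small opening, since a finger sits between bar and lid, then rise.

drive_tool(
  plan="0 0 0 0; 0 0 0 0; 0 0 0 0",
  fingers=0.4,
)

```text
time_s: 10.78
tcp_pos: [0.529, 0.1933, 0.2432]
eef_rot: [-180.0, -0.1, -175.7]
contact_force: [0.0, -0.1, -0.1]
gripper_width: 0.0258
```

drive_tool(
  plan="0 0 -0.7 0; 0 0 -1.5 0; 0 0 -3 0; 0 0 -5 0; 0 0 -8 0; 0 0 -10 0; 0 0 -10 0",
)

```text
time_s: 11.65
tcp_pos: [0.5302, 0.1941, 0.3465]
eef_rot: [179.9, 0.2, -175.7]
contact_force: [0.4, -0.5, 0.9]
gripper_width: 0.0264
```

```bash
python3 - <<'E'
from h import *
from plant import r
p=np.load("case.npy")
s=c2w(p,[[42+60,20,90],[42,20,90],[-129,20,214]]);print(s)
rows([(s[0][0],s[0][1],.3,-175.7+90),(s[0][0],s[0][1],.3,-175.7-90)]);print(r.get_state()["joints"])
c=r.capture("scene");S=cv2.resize(c["frame"][80:260,190:350],None,fx=3,fy=3,interpolation=cv2.INTER_CUBIC)
cv2.imwrite("pics/s4.png",S[:,:,::-1])
# predicted lid corners at 1.78
th=1.78
L=[[x,100-l*np.cos(th)+0*np.sin(th),110+l*np.sin(th)] for x in(-150,150) for l in(0,200)]
print(((proj(c,c2w(p,L))-[190,80])*3).round())
print(((proj(c,s)-[190,80])*3).round())
E
```

```text
[[0.64409886 0.03210439 0.09      ]
 [0.58426766 0.02760685 0.09      ]
 [0.41374875 0.01478885 0.214     ]]
-10.12 -17.01 4.65 -1.571; -10.12 -17.01 4.65 1.571; 
 11.65 [0.5302 0.1941 0.3465] [ 179.9    0.2 -175.7] [ 0.4 -0.5  0.9] 0.0264
[ 3.99858937e+01  6.53530273e+00  2.47659006e-01  3.28374321e-02
 -8.34689959e+01 -1.25698233e+02]
[[349. 234.]
 [404. 133.]
 [309. 469.]
 [365. 386.]]
[[241. 424.]
 [251. 376.]
 [280. 184.]]
```

View pics/s4.png

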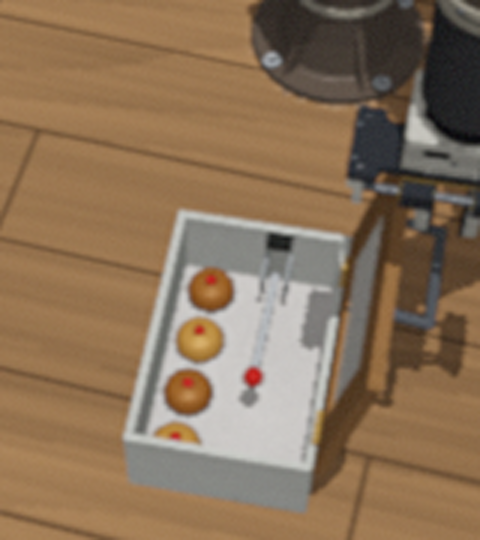

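The lid is leaning back open and the stay's ball is at (253,376), against a prediction of (251,376). I can't pinch the ball crosswise because the gripper body would hit the leaning lid. So I'll turn the jaws along case x, close them, and push the ball from its +x side while rising along its arc.

drive_tool(
  plan="-1 -2 0 -0.18; -2.3 -4.2 0 -0.36; -3.5 -6.4 0 -0.54; -4.8 -8.5 0 -0.72; -6 -10.6 0 -0.9; -7.3 -12.8 0 -1.08; -8.6 -15 0 -1.26; -10.1 -17 0 -1.44",
  fingers=1,
)

```text
time_s: 12.7
tcp_pos: [0.6429, 0.0309, 0.343]
eef_rot: [179.9, -0.0, -92.9]
contact_force: [-1.2, -0.1, -0.4]
gripper_width: 0.0002
```

```bash
python3 - <<'E'
from h import *
s=c2w(np.load("case.npy"),[[42+60,20,62]])[0]
rows([(s[0],s[1],.15,-85.7),(*s,-85.7)])
E
```

```text
-0.13 -0.14 19.30 -0.125; -0.13 -0.15 28.10 -0.125; 
 12.7 [0.6429 0.0309 0.343 ] [179.9  -0.  -92.9] [-1.2 -0.1 -0.4] 0.0002
```

drive_tool(
  plan="-0.1 -0.15 4 -0.125; -0.1 -0.15 9 -0.125; -0.1 -0.15 14 -0.125; -0.1 -0.15 19 -0.125; -0.1 -0.15 23 -0.125; -0.1 -0.15 26 -0.125; -0.1 -0.15 28 -0.125; -0.1 -0.15 28 -0.125",
)

```text
time_s: 13.7
tcp_pos: [0.6427, 0.0322, 0.0614]
eef_rot: [179.7, -0.1, -86.1]
contact_force: [-0.1, 0.4, 0.7]
gripper_width: 0.0003
```

```bash
python3 - <<'E'
from h import *
from plant import r
p=np.load("case.npy")
rows([c2w(p,[[42+36,20,62]])[0]])
w=r.capture("wrist")
a=w["frame"][:, :];s=r.capture("scene");b=cv2.resize(s["frame"][130:230,210:310],(288,288),interpolation=cv2.INTER_CUBIC)
o=np.zeros((384,800,3),np.uint8);o[:,:512]=a;o[:288,512:]=b
cv2.imwrite("pics/s5.png",o[:,:,::-1])
print(proj(w,c2w(p,[42,20,90])))
E
```

```text
0.03 2.26 -0.05 -0.000; 
 13.7 [0.6427 0.0322 0.0614] [ 1.797e+02 -1.000e-01 -8.610e+01] [-0.1  0.4  0.7] 0.0003
[[364.64106267 243.66605945]]
```

View pics/s5.png

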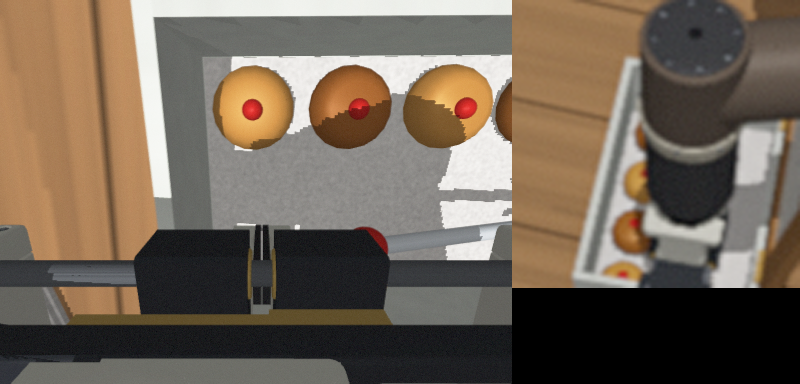

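The ball is 47 mm ahead in -x (tool +y), lined up with the tool at the same case y. Approach until contact.

drive_tool(
  plan="0 0.6 0 0; 0 1.2 0 0; 0 1.8 0 0; 0 2.1 0 0; 0 2.4 0 0; 0 2.4 0 0",
)

```text
time_s: 14.55
tcp_pos: [0.6203, 0.031, 0.0637]
eef_rot: [-180.0, -0.0, -86.0]
contact_force: [0.4, -0.2, 0.8]
gripper_width: 0.0004
```

drive_tool(
  plan="0 0.3 0 0; 0 0.5 0 0; 0 0.5 0 0",
)

```text
time_s: 14.92
tcp_pos: [0.6153, 0.0306, 0.0636]
eef_rot: [180.0, -0.0, -86.0]
contact_force: [1.1, 0.4, 1.0]
gripper_width: 0.0003
```

drive_tool(
  plan="0 0.2 0 0; 0 0.3 0 0; 0 0.3 0 0",
)

```text
time_s: 15.3
tcp_pos: [0.6125, 0.0304, 0.0637]
eef_rot: [-180.0, -0.0, -86.0]
contact_force: [-0.1, 0.3, -0.3]
gripper_width: 0.0009
```

drive_tool(
  plan="0 0.2 0 0; 0 0.3 0 0; 0 0.3 0 0",
)

```text
time_s: 15.68
tcp_pos: [0.6113, 0.0305, 0.0646]
eef_rot: [-179.8, 0.0, -86.0]
contact_force: [5.2, -0.4, 0.7]
gripper_width: 0.0005
```

drive_tool(
  plan="0 0.2 0 0; 0 0.3 0 0; 0 0.3 0 0",
)

```text
time_s: 16.05
tcp_pos: [0.6109, 0.0307, 0.0658]
eef_rot: [-179.5, 0.0, -86.0]
contact_force: [10.4, -1.5, 1.5]
gripper_width: 0.0005
```

Contact at x≈0.611, force 10 N. Now rise along the arc while pressing.

```bash
python3 - <<'E'
import numpy as np
for a0 in(.2,):
    for a in np.arange(.2,1.7,.1): print(round(a-a0,2),"y %.2f z %.2f"%(16*(np.cos(a0)-np.cos(a)),-16*(np.sin(a)-np.sin(a0))))
E
```

```text
0.0 y 0.00 z -0.00
0.1 y 0.40 z -1.55
0.2 y 0.94 z -3.05
0.3 y 1.64 z -4.49
0.4 y 2.48 z -5.86
0.5 y 3.44 z -7.13
0.6 y 4.53 z -8.30
0.7 y 5.74 z -9.35
0.8 y 7.04 z -10.28
0.9 y 8.42 z -11.08
1.0 y 9.88 z -11.73
1.1 y 11.40 z -12.24
1.2 y 12.96 z -12.59
1.3 y 14.55 z -12.78
1.4 y 16.15 z -12.81
```

drive_tool(
  plan="0 0.05 -0.4 0; 0 0.15 -0.8 0; 0 0.25 -1.2 0; 0 0.4 -1.6 0; 0 0.5 -1.9 0",
)

```text
time_s: 16.68
tcp_pos: [0.6053, 0.0302, 0.0848]
eef_rot: [-179.6, 0.0, -86.0]
contact_force: [9.0, -2.1, 2.9]
gripper_width: 0.0004
```

drive_tool(
  plan="0 0.3 -0.8 0; 0 0.6 -1.5 0; 0 1 -2.3 0; 0 1.4 -3 0; 0 1.7 -3.5 0; 0 1.7 -3.5 0",
)

```text
time_s: 17.42
tcp_pos: [0.5875, 0.0292, 0.12]
eef_rot: [-179.6, 0.0, -86.0]
contact_force: [6.5, -0.0, 5.4]
gripper_width: 0.0004
```

```bash
python3 - <<'E'
from h import *
from plant import r
s=r.capture("scene");b=cv2.resize(s["frame"][110:230,210:310],None,fx=4,fy=4,interpolation=cv2.INTER_CUBIC)
w=r.capture("wrist")["frame"];o=np.zeros((480,800,3),np.uint8);o[:,:400]=b;o[:300,400:]=cv2.resize(w,(400,300))
hsv=cv2.cvtColor(w,cv2.COLOR_RGB2HSV);m=((hsv[...,0]<6)|(hsv[...,0]>174))&(hsv[...,1]>170)&(hsv[...,2]>80)
n,_,st,ce=cv2.connectedComponentsWithStats(m.astype(np.uint8));print([(st[i][4],ce[i].round()) for i in range(1,n) if st[i][4]>30])
cv2.imwrite("pics/s6.png",o[:,:,::-1])
E
```

```text
[(np.int32(187), array([190., 107.])), (np.int32(198), array([273., 106.])), (np.int32(197), array([356., 106.])), (np.int32(216), array([439., 105.])), (np.int32(121), array([308., 226.]))]
```

View pics/s6.png

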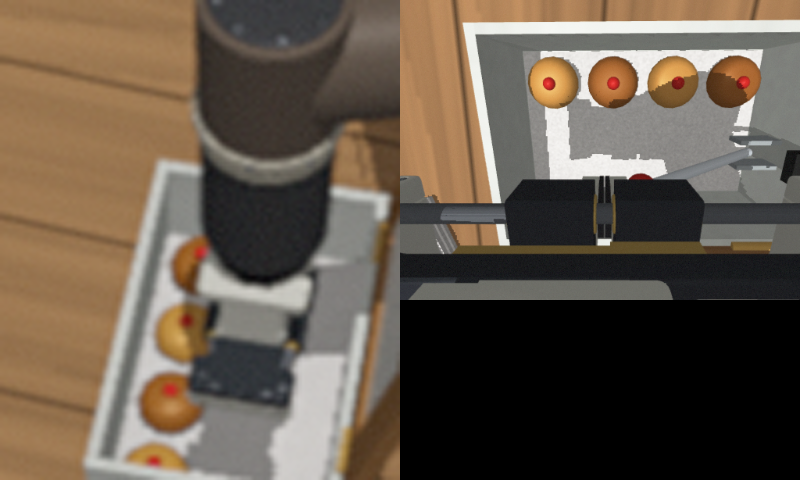

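The wrist view shows the ball against the finger and the rod clearly raised, so the push works. Continue the arc.

drive_tool(
  plan="0 0.5 -1.1 0; 0 1.2 -1.9 0; 0 2.26 -3 0; 0 3.47 -4.1 0; 0 4.77 -5 0; 0 6.15 -5.8 0; 0 6.15 -5.8 0",
)

```text
time_s: 18.4
tcp_pos: [0.5248, 0.0245, 0.1788]
eef_rot: [-179.6, 0.0, -86.0]
contact_force: [4.9, -0.7, 8.8]
gripper_width: 0.0006
```

drive_tool(
  plan="0 1.45 -0.6 0; 0 2.9 -1.1 0; 0 4.5 -1.5 0; 0 5.2 -1.6 0; 0 5.2 -1.6 0",
)

```text
time_s: 19.02
tcp_pos: [0.4702, 0.0205, 0.1913]
eef_rot: [179.9, 0.0, -86.0]
contact_force: [0.1, 0.2, -0.4]
gripper_width: 0.0004
```

```bash
python3 - <<'E'
from h import *
p=np.load("case.npy")
rows([c2w(p,[[-129+12+17,20,190]])[0]])
from plant import r
w=r.capture("wrist");f=w["frame"]
hsv=cv2.cvtColor(f,cv2.COLOR_RGB2HSV);m=((hsv[...,0]<6)|(hsv[...,0]>174))&(hsv[...,1]>170)&(hsv[...,2]>60)
n,_,st,ce=cv2.connectedComponentsWithStats(m.astype(np.uint8));print([(st[i][4],ce[i].round()) for i in range(1,n) if st[i][4]>30])
for a in np.arange(1.1,1.67,.1): print(a.round(2),proj(w,c2w(p,[-115+160*np.cos(a),20,55+160*np.sin(a)])))
E
```

```text
0.16 2.78 0.13 -0.000; 
 19.025 [0.4702 0.0205 0.1913] [179.9   0.  -86. ] [ 0.1  0.2 -0.4] 0.0004
[(np.int32(119), array([290., 105.])), (np.int32(120), array([ 96., 107.])), (np.int32(120), array([161., 106.])), (np.int32(110), array([225., 106.])), (np.int32(216), array([309., 226.]))]
1.1 [[215.85654921 226.86450601]]
1.2 [[237.72353471 230.99308445]]
1.3 [[262.10846506 234.34345983]]
1.4 [[288.35692374 236.73182786]]
1.5 [[315.62483898 238.01498587]]
1.6 [[342.94459905 238.11002612]]
```

Ball at about α≈1.45 rad, ahead of the finger. Continue to the stop.

drive_tool(
  plan="0 0.7 0 0; 0 1.4 0 0; 0 2 0 0; 0 2.5 0 0; 0 2.5 0 0",
)

```text
time_s: 19.7
tcp_pos: [0.446, 0.0189, 0.1917]
eef_rot: [-180.0, 0.0, -86.0]
contact_force: [-0.1, 0.3, 0.1]
gripper_width: 0.0005
```

drive_tool(
  plan="0 0.2 0 0; 0 0.4 0 0; 0 0.4 0 0",
)

```text
time_s: 20.08
tcp_pos: [0.4423, 0.0187, 0.1916]
eef_rot: [180.0, -0.0, -86.0]
contact_force: [0.0, -0.1, -0.8]
gripper_width: 0.0005
```

drive_tool(
  plan="0 0.2 0 0; 0 0.4 0 0; 0 0.4 0 0",
)

```text
time_s: 20.45
tcp_pos: [0.4406, 0.0191, 0.1925]
eef_rot: [-179.7, 0.0, -86.0]
contact_force: [8.0, 0.3, -3.3]
gripper_width: 0.0005
```

Firm stop at x=0.441 (predicted 0.441), so the stay is upright. Back off, rise and return above the handle.

drive_tool(
  plan="0 -1 0 0; 0 -3 0 0; 0 -5 -2 0; 0 -5 -6 0; 0 -5 -11 0; 0 -5 -15 0.18; 0 -5 -16 0.36; 0 -5 -16 0.54",
  fingers=0.4,
)

```text
time_s: 21.45
tcp_pos: [0.4897, 0.022, 0.3525]
eef_rot: [-180.0, 0.0, -117.3]
contact_force: [-0.0, 0.2, -0.8]
gripper_width: 0.0265
```

```bash
python3 - <<'E'
from h import *
from plant import r
rows([(.5296,.1938,.347,-175.7)])
p=np.load("case.npy")
s=r.capture("scene");f=s["frame"]
hsv=cv2.cvtColor(f,cv2.COLOR_RGB2HSV);m=((hsv[...,0]<6)|(hsv[...,0]>174))&(hsv[...,1]>170)&(hsv[...,2]>80)
n,_,st,ce=cv2.connectedComponentsWithStats(m.astype(np.uint8));print([(st[i][4],ce[i].round()) for i in range(1,n) if st[i][4]>10])
print("upright ball",proj(s,c2w(p,[-129,20,214])), "bar1.78",proj(s,[bar(1.78)+[0,0,.011]]))
cv2.imwrite("pics/s7.png",cv2.resize(f[80:230,210:350],None,fx=4,fy=4,interpolation=cv2.INTER_CUBIC)[:,:,::-1])
E
```

```text
-17.10 4.34 0.56 1.019; 
 21.45 [0.4897 0.022  0.3525] [-180.     0.  -117.3] [-0.   0.2 -0.8] 0.0265
[(np.int32(26), array([284., 142.])), (np.int32(217), array([370., 188.]))]
upright ball [[283.46841342 141.41614125]] bar1.78 [[334.32734905 171.60672948]]
```

View pics/s7.png

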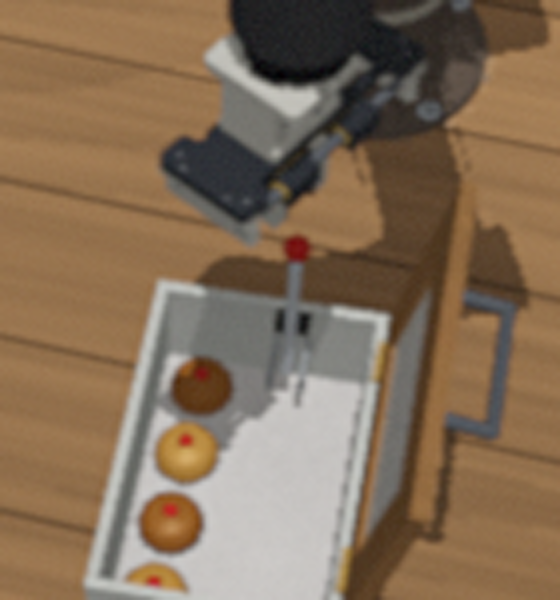

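The scene view shows the stay upright: ball at (284,142), predicted (283.5,141.4). The lid leans at its stop: bar middle at about (335.5,172), predicted (334,172). Regrip the handle.

drive_tool(
  plan="-2 0.5 0 0.15; -4.5 1.2 0 0.3; -7 1.8 0 0.45; -9.5 2.4 0 0.6; -12 3 0 0.75; -14.5 3.7 0.2 0.9; -17.1 4.34 0.5 1.019; -17.1 4.34 0.5 1.019",
)

```text
time_s: 22.5
tcp_pos: [0.5279, 0.1953, 0.3449]
eef_rot: [-179.9, -0.2, -175.2]
contact_force: [0.4, -0.4, -0.6]
gripper_width: 0.0261
```

```bash
python3 - <<'E'
from h import *
rows([(.5296,.1945,.2437,-175.7)])
E
```

```text
-0.19 -0.08 10.12 0.009; 
 22.5 [0.5279 0.1953 0.3449] [-179.9   -0.2 -175.2] [ 0.4 -0.4 -0.6] 0.0261
```

drive_tool(
  plan="-0.1 -0.1 2 0; -0.1 -0.1 4 0; -0.1 -0.1 6 0; -0.1 -0.1 7.5 0; -0.1 -0.1 8.8 0; -0.1 -0.1 10 0; -0.1 -0.1 10 0",
)

```text
time_s: 23.38
tcp_pos: [0.528, 0.1928, 0.2458]
eef_rot: [-180.0, -0.1, -175.3]
contact_force: [0.2, -0.4, 0.1]
gripper_width: 0.0266
```

drive_tool(
  plan="0 0 0 0; 0 0 0 0; 0 0 0 0; 0 0 0 0; 0 0 0 0",
  fingers=1,
  squeeze=20,
)

```text
time_s: 24.0
tcp_pos: [0.5287, 0.1935, 0.2474]
eef_rot: [179.9, 0.1, -175.4]
contact_force: [-1.1, 1.7, 5.4]
gripper_width: 0.0111
```

```bash
python3 - <<'E'
from h import *
from plant import r
t=r.get_state()["tcp_pos"]
rows([bar(q)+t-bar(1.775) for q in np.linspace(1.775,1.2,9)[1:]])
rows([bar(q)+t-bar(1.775) for q in (1.15,1.1,1.07,1.04,1.02,1.01,1.0)])
E
```

```text
0.01 -1.25 -0.61 -0.000; 0.01 -2.53 -1.12 -0.000; 0.02 -3.85 -1.54 -0.000; 0.03 -5.20 -1.87 -0.000; 0.04 -6.56 -2.10 -0.000; 0.04 -7.94 -2.23 -0.000; 0.05 -9.32 -2.26 -0.000; 0.06 -10.71 -2.19 -0.000; 
 24.0 [0.5287 0.1935 0.2474] [ 1.799e+02  1.000e-01 -1.754e+02] [-1.1  1.7  5.4] 0.0111
0.07 -11.67 -2.08 -0.000; 0.07 -12.62 -1.93 -0.000; 0.08 -13.18 -1.81 -0.000; 0.08 -13.75 -1.68 -0.000; 0.08 -14.12 -1.58 -0.000; 0.08 -14.30 -1.53 -0.000; 0.09 -14.49 -1.48 -0.000; 
 24.0 [0.5287 0.1935 0.2474] [ 1.799e+02  1.000e-01 -1.754e+02] [-1.1  1.7  5.4] 0.0111
```

Regripped (11.1 mm). Bring the lid forward.

drive_tool(
  plan="0 -1.25 -0.6 0; 0 -2.53 -1.12 0; 0 -3.85 -1.54 0; 0 -5.2 -1.87 0; 0 -6.56 -2.1 0; 0 -7.94 -2.23 0; 0 -9.32 -2.26 0; 0 -10.7 -2.2 0",
)

```text
time_s: 25.0
tcp_pos: [0.5364, 0.0852, 0.2683]
eef_rot: [-180.0, -0.1, -175.4]
contact_force: [-2.3, 0.4, -0.5]
gripper_width: 0.0109
```

drive_tool(
  plan="0 -0.6 0.07 0; 0 -1.2 0.15 0; 0 -1.7 0.22 0; 0 -2.1 0.29 0; 0 -2.4 0.36 0; 0 -2.4 0.36 0",
)

```text
time_s: 25.75
tcp_pos: [0.5384, 0.0621, 0.2647]
eef_rot: [-180.0, -0.1, -175.4]
contact_force: [-5.3, -0.3, -1.4]
gripper_width: 0.0111
```

```bash
python3 - <<'E'
from h import *
from plant import r
t=r.get_state()["tcp_pos"]
for o in ([.55,-.0795,.1272]-bar(0),np.array([.5287,.1935,.2474])-bar(1.78)):
    o[0]=0;tt=t.copy();e=[np.linalg.norm((bar(a)+o-t)[1:]) for a in np.linspace(0,1.8,361)];print(np.argmin(e)/200,min(e))
a=1.08
rows([bar(q)+t-bar(a) for q in (1.06,1.04,1.02,1.0,.98)])
E
```

```text
1.065 0.00355007231374608
1.075 0.001358080155150876
0.00 -0.38 0.08 -0.000; 0.00 -0.75 0.17 -0.000; 0.01 -1.12 0.27 -0.000; 0.01 -1.49 0.38 -0.000; 0.01 -1.86 0.49 -0.000; 
 25.75 [0.5384 0.0621 0.2647] [-1.800e+02 -1.000e-01 -1.754e+02] [-5.3 -0.3 -1.4] 0.0111
```

θ≈1.07. Creep down, watching for the stay to take the weight.

drive_tool(
  plan="0.05 -0.2 0.04 0; 0.1 -0.4 0.08 0; 0.1 -0.6 0.13 0; 0.1 -0.75 0.17 0; 0.1 -0.75 0.17 0",
)

```text
time_s: 26.38
tcp_pos: [0.5388, 0.0549, 0.2632]
eef_rot: [180.0, 0.0, -175.4]
contact_force: [0.7, 1.7, -4.8]
gripper_width: 0.0112
```

drive_tool(
  plan="0 -0.1 0.03 0; 0 -0.2 0.05 0; 0 -0.2 0.05 0",
)

```text
time_s: 26.75
tcp_pos: [0.5389, 0.053, 0.2628]
eef_rot: [180.0, 0.0, -175.4]
contact_force: [1.6, 2.1, -5.9]
gripper_width: 0.0113
```

drive_tool(
  plan="0 -0.1 0.03 0; 0 -0.2 0.06 0; 0 -0.2 0.06 0",
)

```text
time_s: 27.12
tcp_pos: [0.539, 0.0515, 0.2624]
eef_rot: [179.9, 0.0, -175.4]
contact_force: [0.5, 4.6, -5.4]
gripper_width: 0.011
```

drive_tool(
  plan="0 -0.1 0.03 0; 0 -0.2 0.06 0; 0 -0.2 0.06 0",
)

```text
time_s: 27.5
tcp_pos: [0.5392, 0.0508, 0.2622]
eef_rot: [179.8, 0.1, -175.3]
contact_force: [-1.2, 10.9, -1.5]
gripper_width: 0.011
```

drive_tool(
  plan="0 -0.1 0.03 0; 0 -0.15 0.05 0; 0 -0.15 0.05 0",
)

```text
time_s: 27.88
tcp_pos: [0.5393, 0.0503, 0.2621]
eef_rot: [179.7, 0.1, -175.3]
contact_force: [-3.0, 15.7, 0.8]
gripper_width: 0.0112
```

Firm resistance in +y: the lid rests on the stay at θ≈1.01. Ease the press, then open slightly and withdraw straight up.

drive_tool(
  plan="0 0.15 -0.04 0; 0 0.25 -0.08 0; 0 0.25 -0.08 0",
)

```text
time_s: 28.25
tcp_pos: [0.5391, 0.0512, 0.2624]
eef_rot: [179.9, 0.1, -175.3]
contact_force: [-0.4, 7.6, -4.0]
gripper_width: 0.0114
```

drive_tool(
  plan="0 0 0 0; 0 0 0 0; 0 0 0 0; 0 0 0 0",
  fingers=0.45,
)

```text
time_s: 28.75
tcp_pos: [0.5389, 0.0496, 0.2622]
eef_rot: [-180.0, 0.0, -175.4]
contact_force: [-0.2, -0.2, 1.0]
gripper_width: 0.0243
```

drive_tool(
  plan="0 0 -0.7 0; 0 0 -1.5 0; 0 0 -3 0; 0 0 -5 0; 0 0 -8 0; 0 -2 -10 0; 0 -6 -11 0; 0 -10 -11 0",
)

```text
time_s: 29.75
tcp_pos: [0.5475, -0.0506, 0.3743]
eef_rot: [180.0, 0.2, -175.3]
contact_force: [0.6, 0.6, -0.9]
gripper_width: 0.0241
```

drive_tool(
  plan="0 -5 0 0; 0 -10 0 0; 0 -15 0 0; 0 -20 0 0; 0 -20 0 0",
)

```text
time_s: 30.38
tcp_pos: [0.5629, -0.2522, 0.372]
eef_rot: [-180.0, -0.1, -175.6]
contact_force: [-0.4, 0.4, -0.3]
gripper_width: 0.0239
```

```bash
python3 - <<'E'
from h import *
from plant import r
p=np.load("case.npy");st=r.get_state();print(st["time_s"],st["contact_force"])
o=np.zeros((600,800,3),np.uint8)
s=r.capture("scene");t=r.capture("top")
o[:450,:400]=cv2.resize(s["frame"][110:260,220:353],(400,450),interpolation=cv2.INTER_CUBIC)
o[:300,400:]=cv2.resize(t["frame"],(400,300));o[300:,400:]=cv2.resize(s["frame"],(400,300))
cv2.imwrite("pics/end.png",o[:,:,::-1])
for th in(.97,1.01,1.05):
  L=c2w(p,[[x,100-200*np.cos(th)+14*np.sin(th),110+200*np.sin(th)+14*np.cos(th)] for x in(-150,150)]+[[-129,20,214]])
  print(th,((proj(s,L)-[220,110])*3.0).round(0).tolist())
for n,c in(("scene",s),("top",t)):
  a=cv2.imread(f"pics/{n}0.png")[:,:,::-1];d=cv2.absdiff(a,c["frame"]).max(2)>40
  k,_,q,_=cv2.connectedComponentsWithStats(d.astype(np.uint8));print(n,[x[:5].tolist() for x in q[1:] if x[4]>25])
E
```

```text
30.375 [-0.35552788  0.41871024 -0.30638804]
0.97 [[176.0, 36.0], [123.0, 282.0], [190.0, 94.0]]
1.01 [[183.0, 35.0], [130.0, 282.0], [190.0, 94.0]]
1.05 [[190.0, 34.0], [138.0, 281.0], [190.0, 94.0]]
scene [[81, 0, 60, 50, 1519], [122, 0, 154, 129, 11372], [291, 0, 18, 5, 60], [284, 0, 82, 108, 2894], [361, 0, 7, 8, 41], [240, 9, 12, 10, 29], [228, 18, 15, 9, 103], [275, 43, 13, 25, 204], [110, 46, 19, 28, 87], [266, 69, 15, 16, 158], [296, 81, 17, 5, 50], [329, 83, 10, 14, 73], [127, 96, 14, 10, 106], [312, 101, 14, 10, 78], [288, 103, 23, 10, 133], [283, 106, 48, 16, 361], [178, 112, 125, 125, 6384], [169, 165, 10, 11, 75]]
top [[116, 46, 90, 73, 857], [249, 64, 28, 4, 53], [239, 70, 273, 126, 14454], [188, 74, 14, 16, 71], [211, 127, 62, 135, 5180], [428, 140, 3, 33, 77], [424, 158, 3, 13, 34], [272, 161, 3, 18, 30], [435, 170, 77, 98, 2717], [500, 173, 12, 15, 136], [449, 178, 7, 9, 35], [289, 187, 14, 2, 26], [282, 189, 7, 39, 109], [223, 190, 198, 194, 7950], [381, 194, 7, 11, 27], [470, 203, 18, 17, 203], [503, 236, 9, 16, 98], [113, 239, 21, 16, 33], [384, 245, 9, 5, 36], [259, 259, 34, 11, 314], [226, 271, 22, 82, 703], [233, 271, 18, 41, 406], [430, 280, 82, 104, 5681], [479, 281, 33, 3, 89], [493, 289, 19, 17, 91], [261, 313, 34, 2, 60], [182, 353, 43, 31, 764], [422, 366, 2, 18, 29], [445, 374, 19, 10, 127]]
```

View pics/end.png

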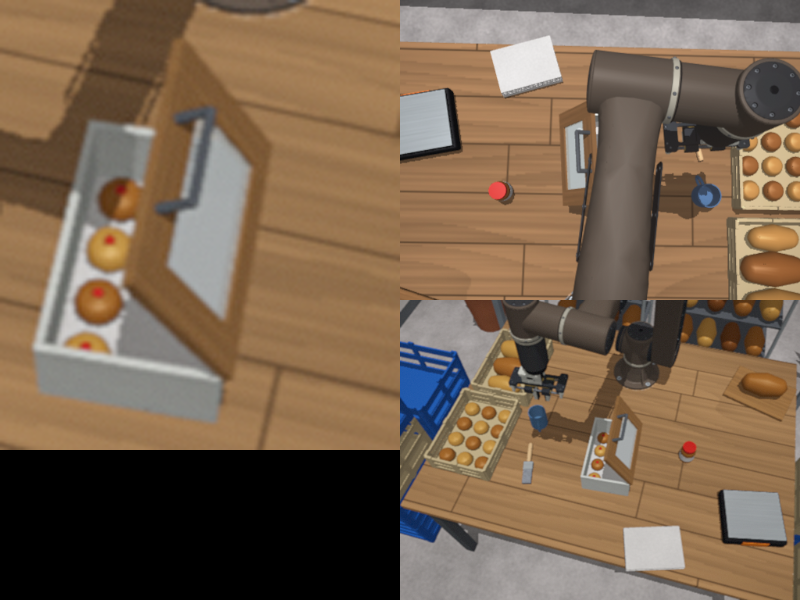

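The lid corners are at (183,38) and (130,283), against predictions of (183,35) and (130,282) for 1.01 rad. The lid is propped on the stay, and the jar, mug and brush look unmoved. Handing in.

```bash
python3 -c "
from plant import r
print(r.close_job())"
```

```text
the job is handed in; nothing more can be done
None
```

The pastry case is open with its lid resting half open on the stay, and the job was handed in at about 30 s of the 72 s allowed.

**What I did:**
- I swung the lid back by its handle until it leaned at its stop.
- I then pushed the stay up by its red ball until it met its stop.
- Last, I regripped the handle, brought the lid forward and lowered it in small steps until the stay took the weight. Only then did I let go and withdraw upwards.

**Last checks:**
- **Stay:** the ball was at pixel (284,142), against a predicted (283.5,141.4) for upright. I checked this before lowering the lid, because the lid hides the ball afterwards.
- **Lid:** after release its corners were within 3 px of the prediction for 1.01 rad.
- **Arm:** it was clear of everything, and the contact force was about zero.
- **Bystanders:** the jar, mug and brush looked unmoved by eye. The arm's movement and shadow swamped the before/after image comparison, so it neither confirmed nor contradicted that.

**What disagreed:** my first grasp of the handle closed on air. The fingertips appear to sit about 20–25 mm higher than the stated tool geometry. I corrected for this by going lower and watching the force, and nothing was disturbed.

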